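# Put the bushes and gauges away in the blocked parts box

### The job

Put the loose steel bushes and brass ring gauges away in the parts box: first move whatever jars stand in the way of its sliding lid well aside on the bench (never ram them with the lid), then draw the lid fully open and put each loose ring into the compartment where one of its own kind already lies. Finally slide the lid fully shut, leaving the jars on the bench clear of the lid's path and the tape, marker and card box where they are.

Things in the scene. Friction and masses are not known exactly. Their poses are not given: they have to be found in the camera images.
- parts_box: plywood parts box fixed to the bench under an opaque sliding lid, 130 mm (its x) by 190 mm (its y); side and back walls 58 mm high, front wall 46; walls, floor 6 mm thick. Origin: centre of its underside; -x faces the robot, +y left, yaw varies. A 6 mm divider along x, top 46 mm above the bench, makes a left and a right compartment, each 118 (x) by 86 mm (y) inside, hidden until the lid is open
- lid (a joint): travel of the box's lid, m: 0 shut, 0.115 fully open. The 6 mm lid, 47 to 53 mm above the bench, slides level along the box's -x, out over the bench towards the robot (front edge 65 mm in front of the box's origin when shut, 180 mm when open). It stays where it is left; sliding takes about 2 N
- lid_handle (a point): middle of the lid's grip, an upright wooden ridge 10 mm thick (box x), 70 mm long (box y), 26 mm high on the lid, its top 79 mm above the bench. The point is 68 mm above the bench, 45 mm in front (-x) of the box's origin when shut, and moves with the lid; its axes are the box's
- left_compartment (a point): centre of the left (+y) compartment's floor, 6 mm above the bench; its axes are the box's
- right_compartment (a point): centre of the right (-y) compartment's floor, 6 mm above the bench; its axes are the box's. To the right of the box the machine's switch box (from x = 0.53 m, y = 0.02 to 0.19 m, 0.25 m high) and front (from (0.50, -0.32) to (0.67, 0.12) m) stand near: keep the gripper clear of them. A 12 mm high batten runs along the bench's front edge, x = 0.36 m
- sample_bush_mid (a point): steel bush 22 mm across and 14 mm tall that already lies in one compartment of the box, which one varies. The point is its centre
- sample_gauge_mid (a point): brass ring gauge 32 mm across and 9 mm tall that already lies in the other compartment. The point is its centre
- jar_1_mid (a point): cream jar with black screw cap, 63 mm across and 68 mm tall, about 0.2 kg, that stands in front of the box where the lid comes out. The point is its centre, 34 mm above its foot. In some starts it is absent
- jar_2_mid (a point): cream jar with black screw cap, 63 mm across and 68 mm tall, about 0.2 kg, that stands in front of the box where the lid comes out. The point is its centre, 34 mm above its foot. In some starts it is absent
- bush_1_mid (a point): loose plain steel bush, a short ring 22 mm across and 14 mm tall with a hole; it lies flat. The point is its centre, 7 mm above what it lies on. In some starts it is absent
- bush_2_mid (a point): loose plain steel bush, a short ring 22 mm across and 14 mm tall with a hole; it lies flat. The point is its centre, 7 mm above what it lies on. In some starts it is absent
- bush_3_mid (a point): loose plain steel bush, a short ring 22 mm across and 14 mm tall with a hole; it lies flat. The point is its centre, 7 mm above what it lies on. In some starts it is absent
- gauge_1_mid (a point): loose brass ring gauge, 32 mm across and 9 mm tall with a hole; it lies flat. The point is its centre, 4.5 mm above what it lies on. In some starts it is absent
- gauge_2_mid (a point): loose brass ring gauge, 32 mm across and 9 mm tall with a hole; it lies flat. The point is its centre, 4.5 mm above what it lies on. In some starts it is absent
- tape_roll_mid (a point): roll of tape, 70 mm across, 19 mm tall, lying flat behind the box; a bystander to be left alone. The point is its centre
- marker_mid (a point): marker pen, 128 mm long, 17 mm thick, lying along the batten at the bench's front edge; a bystander to be left alone. The point is its centre
- card_box_c: small brown card box, 48 x 64 x 28 mm, at the right; a bystander to be left alone. Origin: centre of its underside

How it is judged:
On the way, in this order (a step that is already met when the one before it is completed fails the run):
1. every jar is on the bench clear of the lid's path, with the lid still shut (value of joint lid below 0.012 m and height (world z) of jar_1_mid between 0.01 and 0.06 m and (x of jar_1_mid in the frame of parts_box below -0.22 m or x of jar_1_mid in the frame of parts_box above 0.1 m or y of jar_1_mid in the frame of parts_box below -0.13 m or y of jar_1_mid in the frame of parts_box above 0.13 m) and height (world z) of jar_2_mid between 0.01 and 0.06 m and (x of jar_2_mid in the frame of parts_box below -0.22 m or x of jar_2_mid in the frame of parts_box above 0.1 m or y of jar_2_mid in the frame of parts_box below -0.13 m or y of jar_2_mid in the frame of parts_box above 0.13 m)), for 0.2 s.
2. the lid is drawn fully open (value of joint lid above 0.105 m), for 0.2 s.
3. every loose bush and gauge lies in the compartment of its own kind (x of bush_1_mid in the frame of parts_box between -0.06 and 0.06 m and y of bush_1_mid in the frame of parts_box between -0.092 and 0.092 m and z of bush_1_mid in the frame of parts_box between 0 and 0.045 m and ((y of sample_bush_mid in the frame of parts_box above 0 m and y of bush_1_mid in the frame of parts_box above 0.006 m) or (y of sample_bush_mid in the frame of parts_box below 0 m and y of bush_1_mid in the frame of parts_box below -0.006 m)) and x of bush_2_mid in the frame of parts_box between -0.06 and 0.06 m and y of bush_2_mid in the frame of parts_box between -0.092 and 0.092 m and z of bush_2_mid in the frame of parts_box between 0 and 0.045 m and ((y of sample_bush_mid in the frame of parts_box above 0 m and y of bush_2_mid in the frame of parts_box above 0.006 m) or (y of sample_bush_mid in the frame of parts_box below 0 m and y of bush_2_mid in the frame of parts_box below -0.006 m)) and x of bush_3_mid in the frame of parts_box between -0.06 and 0.06 m and y of bush_3_mid in the frame of parts_box between -0.092 and 0.092 m and z of bush_3_mid in the frame of parts_box between 0 and 0.045 m and ((y of sample_bush_mid in the frame of parts_box above 0 m and y of bush_3_mid in the frame of parts_box above 0.006 m) or (y of sample_bush_mid in the frame of parts_box below 0 m and y of bush_3_mid in the frame of parts_box below -0.006 m)) and x of gauge_1_mid in the frame of parts_box between -0.06 and 0.06 m and y of gauge_1_mid in the frame of parts_box between -0.092 and 0.092 m and z of gauge_1_mid in the frame of parts_box between 0 and 0.045 m and ((y of sample_gauge_mid in the frame of parts_box above 0 m and y of gauge_1_mid in the frame of parts_box above 0.006 m) or (y of sample_gauge_mid in the frame of parts_box below 0 m and y of gauge_1_mid in the frame of parts_box below -0.006 m)) and x of gauge_2_mid in the frame of parts_box between -0.06 and 0.06 m and y of gauge_2_mid in the frame of parts_box between -0.092 and 0.092 m and z of gauge_2_mid in the frame of parts_box between 0 and 0.045 m and ((y of sample_gauge_mid in the frame of parts_box above 0 m and y of gauge_2_mid in the frame of parts_box above 0.006 m) or (y of sample_gauge_mid in the frame of parts_box below 0 m and y of gauge_2_mid in the frame of parts_box below -0.006 m)) and x of sample_bush_mid in the frame of parts_box between -0.06 and 0.06 m and y of sample_bush_mid in the frame of parts_box between -0.092 and 0.092 m and z of sample_bush_mid in the frame of parts_box between 0 and 0.045 m and x of sample_gauge_mid in the frame of parts_box between -0.06 and 0.06 m and y of sample_gauge_mid in the frame of parts_box between -0.092 and 0.092 m and z of sample_gauge_mid in the frame of parts_box between 0 and 0.045 m and ((y of sample_bush_mid in the frame of parts_box above 0 m and y of sample_gauge_mid in the frame of parts_box below 0 m) or (y of sample_bush_mid in the frame of parts_box below 0 m and y of sample_gauge_mid in the frame of parts_box above 0 m))), for 0.3 s.
At the end, for the whole second after the job is handed in: Lid shut within 8 mm; every bush and gauge at rest in the box, in the compartment with the sample of its kind, samples apart; every jar at rest on the bench, its centre over 130 mm to the side (box y), 220 mm in front or 100 mm behind the box's origin (box x) (all of step 3 and value of joint lid below 0.008 m and height (world z) of jar_1_mid between 0.01 and 0.06 m and (x of jar_1_mid in the frame of parts_box below -0.22 m or x of jar_1_mid in the frame of parts_box above 0.1 m or y of jar_1_mid in the frame of parts_box below -0.13 m or y of jar_1_mid in the frame of parts_box above 0.13 m) and height (world z) of jar_2_mid between 0.01 and 0.06 m and (x of jar_2_mid in the frame of parts_box below -0.22 m or x of jar_2_mid in the frame of parts_box above 0.1 m or y of jar_2_mid in the frame of parts_box below -0.13 m or y of jar_2_mid in the frame of parts_box above 0.13 m) and linear speed of each of jar_1, jar_2, bush_1, bush_2, bush_3, gauge_1, gauge_2 below 0.02 m/s); the robot touches nothing.
It fails at once if a jar is rammed by the lid (value of joint lid above 0.015 m and (contact force between lid and jar_1 above 3 N or contact force between lid and jar_2 above 3 N)).
It fails at once if the roll of tape is moved more than 30 mm (distance of tape_roll_mid from where it was at the start of the episode above 0.03 m).
It fails at once if the marker is moved more than 30 mm (distance of marker_mid from where it was at the start of the episode above 0.03 m).
It fails at once if the small card box is moved more than 30 mm (distance of card_box_c from where it was at the start of the episode above 0.03 m).
Of jar_1, jar_2 only 1 to 2 are there at a start; the rules pass over those that are not, and their reading is None.
Of bush_1, bush_2, bush_3, gauge_1, gauge_2 only 3 to 5 are there at a start; the rules pass over those that are not, and their reading is None.
At some moment in a run one of bush_1, bush_2, bush_3, gauge_1, gauge_2 may be knocked a few centimetres aside while the robot is not near it.
Once in a run the grip may slacken for a moment while it holds something.
It also fails if it takes over 210 s, if anything falls off the work surface, if the arm or the gripper's body presses on something with over 40 N, if the wrist force passes 120 N, or if a joint passes its speed limit or range.

### The arm

A 7-joint arm with a two-finger parallel gripper is mounted at the origin on a cart in front of the work surface, level with it; the furniture and walls round the work are solid. World frame = base frame: x ahead of the robot, y to its left, z up, the work surface at z = 0. Lengths are in m, angles in rad, forces in N, time in s.
With the tool pointing down it reaches from about 0.4 to 0.875 m from the base axis. Payload 19.3 kg.
Tool frame: the origin (TCP) lies at the very end of the fingers, on their centre line; the grasp point (between the pads) lies 19 mm behind it; z points along the fingers, y is the line along which they close (so a half turn about z gives the same grasp; the last joint's range is limited). The gripper opens to 85 mm and grips with 20 to 120 N. Pads are 22 mm wide; open, the fingers measure 114 mm over their backs; the gripper's body (76 mm by 85 mm) begins 54 mm behind the grasp point. The pads swing forward as they close: fully open they stand 13 mm farther back than shut.
Start: joints at [-1.381, 0.521, -0.036, 1.599, 0.021, 1.021, -0.113], TCP at [0.161, 0.604, 0.231] pointing down, gripper open.
Joint ranges: [-2.91, 2.91], [-0.3, 2.13], [-1.5, 1.42], [0.17, 2.43], [-1.26, 4.41], [0.16, 1.93], [-2.52, 2.52]. Speed limits (rad/s): [1.89, 1.89, 2.39, 2.39, 3.01, 3.01, 3.01].

### API

Orientations are given as [roll, pitch, yaw] about the fixed x, y, z axes, in that order (R = Rz(yaw) Ry(pitch) Rx(roll)).
In Python, from workcell import monitor, optics, job_done gives the robot as it stands.
- The arm moves only by the shell command python3 -m handwheel 'ROWS' [FORCE]. ROWS is JSON, a list of rows, each an object of numbers: "dx", "dy", "dz": the shift along the tool's x, y, z in cm; "wx", "wy", "wz": the turn, a rotation vector about the tool's x, y, z in rad; "claw": the opening in per cent of the stroke, from 0 (shut) to 100 (fully open). A call has 1 to 8 rows; each row shifts and turns the commanded pose from where the row before left it, along the tool's axes as they then stand; what a row does not reach is not made up. A row lasts 1/8 s, in which the tool goes at most 62.5 mm and 10.7 degrees, less where a joint would pass 70% of its speed; a pose out of reach is approached as far as the arm can. A call with a gripper value outside its range is refused whole. The fingers move at their own pace and stop on an object; FORCE is the grip in N (left out, the last holds). Time passes only in rows, so rows that do not move let the fingers close. It gives the time, the measured TCP pose, the force, the opening and the grip force at its end, in the units of the state.
- monitor.observe(): the state, without advancing time (a new reading comes with each control period).
- optics.grab_frame(name): name is "side" or "top" or "wrist"; returns a dict with "frame" (384x512x3 uint8, blue, green, red), "fovy" (degrees; the focal length in pixels is half the picture's height over the tangent of half this angle, whatever the lens; pixels are square), "cx", "cy" (the principal point, pixels), "R" (3x3) and "t" (3): a world point X has camera coordinates R X + t. Camera axes: x right, y down, z forward; pixel columns grow to the right and rows downward; lengths in m; the calibration is good to about 2 mm. The wrist camera is an equidistant fisheye: a pixel r from the principal point sees the ray r / f radians off the axis. A picture is of the moment at which its call begins. There is no depth.
- job_done(): hands the job in; it is judged then, once.
Trained networks look in the newest picture that a camera, given by its name, has taken for a name from the list of things; names that differ only in an ending like _2 or _b are one class to them, and where a whole thing is asked for, a point or a joint stands for the part that bears it (a point fixed in the world has none). Each returns a list of dicts, best first, with "p" (0 to 1); they miss things now and then, are a little off and sometimes report something else, mostly with a low value. They report only what shows in the picture. A call takes as long as a camera call.
- optics.masks_of(name, camera): "region" (384x512 bool, what is visible of it) and "rect" ([left, top, width, height] in pixels, round what is visible of it).
The state is a dict: "clock": time; "qpos": joint angles; "qd": joint speeds; "joint_efforts": joint torques, N m; "position": TCP position; "tool_rot": TCP orientation; "force": force on the tool from outside, world axes, zero at the start; "moment": the same for the moment, N m; "grip_width": finger opening in m; "finger_force": force on a finger pad.
Only numpy, scipy, OpenCV 4.12 (cv2) and the standard library are available. Lean on these libraries where they do the work, as an engineer would, in place of code of your own. Each camera call takes 0.05 s, during which the arm holds its last target. There are 200 camera calls.

## Working session

There is one attempt and no reset: what is moved stays moved. The work goes in short steps, Python scripts to look and compute and a shell command to move; the robot and the scene stay as the last step left them, time stands still between calls to the robot, and variables do not carry over. Pictures are saved under pics/ and viewed, at most 16 in all, crops included, and the job is handed in when it is done.

```bash
ls; mkdir -p pics
python3 - <<'E'
from workcell import monitor, optics
import cv2
s=monitor.observe(); print(s)
for n in ("side","top"):
    f=optics.grab_frame(n); cv2.imwrite(f"pics/{n}0.png",f["frame"]); print(n,f["fovy"],f["cx"],f["cy"],f["R"],f["t"])
E
```

```text
pics
{'clock': 0.0, 'qpos': array([-1.38120892,  0.52200468, -0.0363381 ,  1.60001373,  0.02121555,
        1.02109106, -0.1128106 ]), 'qd': array([ 3.54805542e-04, -1.25244182e-05, -2.07317293e-03, -5.94479871e-04,
        1.21174298e-03, -1.51950111e-04, -9.18386184e-06]), 'joint_efforts': array([-2.43836685e-04, -9.27102470e+01,  1.97963074e+00, -3.69926548e+01,
        1.77622325e-02,  8.24775430e-03, -2.79341043e-05]), 'position': array([0.16049377, 0.60369032, 0.23072938]), 'tool_rot': array([-3.14046486e+00,  8.87888887e-05,  2.88180223e+00]), 'force': array([-0.06131375, -0.82088761, -0.38474788]), 'moment': array([-0.03226881,  0.01239302, -0.00203822]), 'finger_force': 0.0, 'grip_width': 0.08554825760283653}
side 47.689706414106325 250.39091546084802 194.35044746218162 [[-0.28914146 -0.95725233  0.00807394]
 [-0.79421641  0.23517019 -0.56028143]
 [ 0.53443195 -0.16841305 -0.82826296]] [0.15645861 0.4658223  1.20757082]
top 44.001068183596374 253.82786444608934 194.8240459168549 [[ 0.00766272 -0.99994505 -0.00715344]
 [-0.99082722 -0.00662728 -0.13497222]
 [ 0.1349174   0.00812208 -0.99082356]] [-0.01000891  0.53781379  1.39974132]
```

View pics/side0.png

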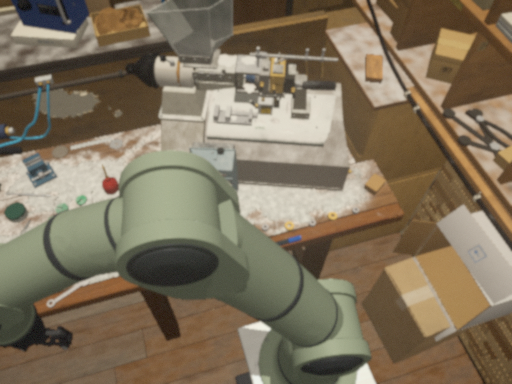

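View pics/top0.png

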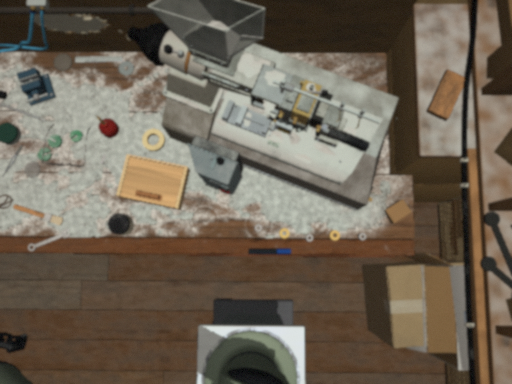

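```bash
cat > h.py <<'E'
from workcell import monitor, optics
import numpy as np, cv2
from scipy.spatial.transform import Rotation as Rn
def cal(f):
    return f["frame"].shape[0]/2/np.tan(np.radians(f["fovy"])/2)
def toworld(f,u,v,z,fish=False):
    F=cal(f); R=np.array(f["R"]); t=np.array(f["t"])
    p=np.array([(u-f["cx"])/F,(v-f["cy"])/F])
    if fish:
        r=np.hypot(*p); d=np.array([*(p/max(r,1e-9)*np.sin(r)),np.cos(r)])
    else: d=np.array([*p,1.])
    c=-R.T@t; d=R.T@d
    return c+d*(z-c[2])/d[2]
def find(name,cam,f,z,pm=.3):
    out=[]
    for m in optics.masks_of(name,cam):
        if m["p"]<pm: continue
        M,_=None,None
        v,u=np.nonzero(m["region"])
        # centre of bbox centre & centroid
        w=toworld(f,u.mean(),v.mean(),z,cam=="wrist")
        out.append((round(m["p"],2),[int(x) for x in m["rect"]],len(u),np.round(w[:2],4)))
    return out
def go(x,y,z,yaw):
    """rows needed: shift in tool axes (before turn) cm, then turn wz"""
    s=monitor.observe(); R=Rn.from_euler("xyz",s["tool_rot"])
    d=R.inv().apply(np.array([x,y,z])-s["position"])*100
    T=Rn.from_euler("xyz",[np.pi,0,yaw])
    w=(R.inv()*T).as_rotvec()
    print("shift cm",d.round(2),"turn",w.round(3))
E
python3 - <<'E'
from h import *
f=optics.grab_frame("top")
for n,z in [("jar_1_mid",.05),("bush_1_mid",.01),("gauge_1_mid",.008),("lid_handle",.075),("parts_box",.055),("lid",.053),("marker_mid",.012),("tape_roll_mid",.015),("card_box_c",.028)]:
    print(n,*find(n,"top",f,z,.2),sep="\n  ")
for m in optics.masks_of("lid","top")[:1]:
    c=cv2.findContours(m["region"].astype(np.uint8),0,2)[0]; c=max(c,key=cv2.contourArea); r=cv2.minAreaRect(c); print(r,[toworld(f,*p,.053)[:2].round(4) for p in cv2.boxPoints(r)])
for m in optics.masks_of("parts_box","top")[:1]:
    c=cv2.findContours(m["region"].astype(np.uint8),0,2)[0]; c=max(c,key=cv2.contourArea); r=cv2.minAreaRect(c); print(r,[toworld(f,*p,.058)[:2].round(4) for p in cv2.boxPoints(r)])
E
```

```text
jar_1_mid
  (0.49, [113, 152, 80, 57], 2950, array([0.5746, 0.2981]))
bush_1_mid
  (0.4, [119, 154, 62, 50], 2199, array([0.5808, 0.3127]))
gauge_1_mid
lid_handle
  (0.61, [120, 157, 61, 51], 2342, array([0.5696, 0.2966]))
parts_box
  (0.33, [115, 152, 75, 59], 2870, array([0.5738, 0.297 ]))
lid
  (0.63, [121, 156, 63, 51], 2349, array([0.574 , 0.3018]))
marker_mid
  (0.52, [247, 251, 42, 2], 241, array([ 0.3714, -0.0519]))
tape_roll_mid
  (0.52, [141, 127, 23, 22], 303, array([0.7126, 0.3117]))
  (0.35, [116, 150, 75, 58], 2937, array([0.581 , 0.3054]))
card_box_c
  (0.64, [382, 202, 26, 23], 347, array([ 0.4936, -0.4383]))
((151.22500610351562, 181.2925567626953), (57.99959945678711, 42.058555603027344), 12.011478424072266) [array([0.5299, 0.3987]), array([0.6557, 0.3779]), array([0.6196, 0.205 ]), array([0.4947, 0.2276])]
((152.6702880859375, 181.3014373779297), (66.49058532714844, 44.31428527832031), 12.171459197998047) [array([0.5288, 0.4061]), array([0.6609, 0.384 ]), array([0.619 , 0.1865]), array([0.4881, 0.2109])]
```

Run:
```python
from h import *
f=optics.grab_frame("top"); I=f["frame"]
a=cv2.resize(I[130:260,90:220],(560,560),interpolation=2)[:300*560//300]
b=cv2.resize(I[205:255,235:415],None,fx=4.4,fy=4.4,interpolation=2)
a=cv2.resize(I[140:250,90:220],None,fx=3,fy=3,interpolation=2)
W=800; o=np.zeros((a.shape[0]+b.shape[0],W,3),np.uint8); o[:a.shape[0],:a.shape[1]]=a; o[a.shape[0]:,:b.shape[1]]=b[:,:W]
cv2.imwrite("pics/c1.png",o)
for p,z in [((119,224),.065),((285,233),.005),((260,230),.005),((310,238),.005),((335,235),.005),((362,237),.005)]: print(p,toworld(f,*p,z)[:2].round(3))
```

```text
(119, 224) [0.445 0.39 ]
(285, 233) [ 0.425 -0.102]
(260, 230) [ 0.434 -0.026]
(310, 238) [ 0.41  -0.178]
(335, 235) [ 0.42  -0.254]
(362, 237) [ 0.415 -0.336]
```

View pics/c1.png

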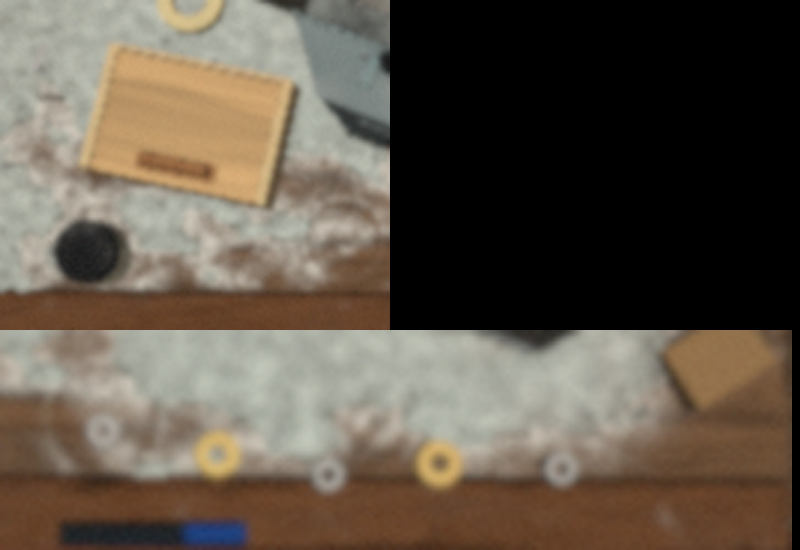

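Run:
```python
from h import *
f=optics.grab_frame("top")
P=[toworld(f,90+u/3,140+v/3,z)[:2] for (u,v),z in zip([(112,45),(296,80),(270,206),(82,168)],[.058,.058,.058,.058])]
print(np.round(P,4), np.mean(P,0)); 
d=P[0]-P[3]+P[1]-P[2]; print("yaw",np.arctan2(d[1],d[0])); d=P[3]-P[2]+P[0]-P[1]; print(np.arctan2(d[1],d[0])-np.pi/2)
print("handle",toworld(f,90+175/3,140+165/3,.075), "jar",toworld(f,120,223.7,.068))
go(.445,.391,.231,np.pi)
```

```text
[[0.6536 0.3762]
 [0.619  0.19  ]
 [0.492  0.2125]
 [0.5287 0.4006]] [0.57331987 0.29483343]
yaw -0.18387713928830185
-0.18827178078439544
handle [0.53001845 0.3041993  0.075     ] jar [0.44535957 0.38596647 0.068     ]
shift cm [-3.296e+01 -1.328e+01  3.000e-02] turn [-0.    0.   -0.26]
```

```bash
python3 -m handwheel '[{"dx":-4.12,"dy":-1.66,"claw":100},{"dx":-4.12,"dy":-1.66},{"dx":-4.12,"dy":-1.66},{"dx":-4.12,"dy":-1.66},{"dx":-4.12,"dy":-1.66},{"dx":-4.12,"dy":-1.66},{"dx":-4.12,"dy":-1.66},{"dx":-4.12,"dy":-1.66}]'; python3 -m handwheel '[{"wz":-0.13},{"wz":-0.13},{}]'
python3 - <<'E'
from h import *
f=optics.grab_frame("wrist"); cv2.imwrite("pics/w1.png",f["frame"])
print(*find("jar_1_mid","wrist",f,.068,.2),*find("lid_handle","wrist",f,.079,.2),sep="\n")
go(.445,.386,.1,np.pi)
E
```

```text
shift cm [-33.09 -13.76  13.13] turn [-0.   -0.   -0.26]schema error: expected keys dx, dy, dz, wx, wy, wz, claw
schema error: expected keys dx, dy, dz, wx, wy, wz, claw
```

View pics/w1.png

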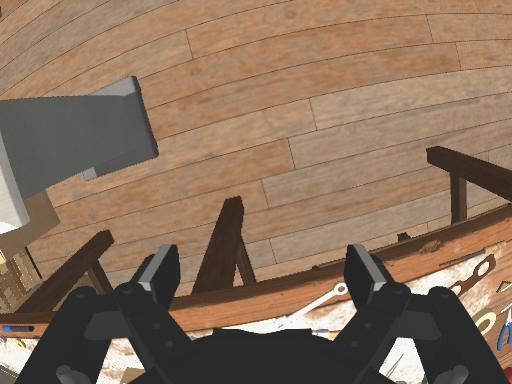

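The wrist picture still shows the floor and the bench edge at the bottom, because the rows were refused: every key is needed.

```bash
python3 -m handwheel '[{"dx":-4.12,"dy":-1.66,"dz":0,"wx":0,"wy":0,"wz":0,"claw":100},{"dx":-4.12,"dy":-1.66,"dz":0,"wx":0,"wy":0,"wz":0,"claw":100},{"dx":-4.12,"dy":-1.66,"dz":0,"wx":0,"wy":0,"wz":0,"claw":100},{"dx":-4.12,"dy":-1.66,"dz":0,"wx":0,"wy":0,"wz":0,"claw":100},{"dx":-4.12,"dy":-1.66,"dz":0,"wx":0,"wy":0,"wz":0,"claw":100},{"dx":-4.12,"dy":-1.66,"dz":0,"wx":0,"wy":0,"wz":0,"claw":100},{"dx":-4.12,"dy":-1.66,"dz":0,"wx":0,"wy":0,"wz":0,"claw":100},{"dx":-4.12,"dy":-1.66,"dz":0,"wx":0,"wy":0,"wz":0,"claw":100}]' 40; python3 -m handwheel '[{"dx":0,"dy":0,"dz":0,"wx":0,"wy":0,"wz":-0.13,"claw":100},{"dx":0,"dy":0,"dz":0,"wx":0,"wy":0,"wz":-0.13,"claw":100},{"dx":0,"dy":0,"dz":0,"wx":0,"wy":0,"wz":0,"claw":100}]'
python3 - <<'E'
from h import *
f=optics.grab_frame("wrist"); cv2.imwrite("pics/w1.png",f["frame"])
print(*find("jar_1_mid","wrist",f,.068,.2),*find("lid_handle","wrist",f,.079,.2),sep="\n")
go(.445,.386,.1,np.pi)
E
```

```text
clock: 1.95
position: [0.4461, 0.3901, 0.2314]
tool_rot: [3.141, 0.0, 2.882]
force: [-0.4, 1.1, 0.1]
grip_width: 0.0854
finger_force: 0.0
clock: 2.33
position: [0.4451, 0.3909, 0.2313]
tool_rot: [3.141, -0.0, 3.141]
force: [0.8, -1.2, -0.5]
grip_width: 0.0855
finger_force: 0.0
(0.69, [132, 212, 133, 105], 8076, array([0.5462, 0.3239]))
shift cm [-1.000e-02 -5.000e-01  1.313e+01] turn [-0.     0.    -0.003]
```

```bash
python3 -m handwheel '[{"dx":0,"dy":-0.5,"dz":4,"wx":0,"wy":0,"wz":0,"claw":100},{"dx":0,"dy":0,"dz":4,"wx":0,"wy":0,"wz":0,"claw":100},{"dx":0,"dy":0,"dz":4,"wx":0,"wy":0,"wz":0,"claw":100},{"dx":0,"dy":0,"dz":4,"wx":0,"wy":0,"wz":0,"claw":100},{"dx":0,"dy":0,"dz":3,"wx":0,"wy":0,"wz":0,"claw":100},{"dx":0,"dy":0,"dz":1.6,"wx":0,"wy":0,"wz":0,"claw":100},{"dx":0,"dy":0,"dz":0,"wx":0,"wy":0,"wz":0,"claw":100},{"dx":0,"dy":0,"dz":0,"wx":0,"wy":0,"wz":0,"claw":50}]'; python3 -m handwheel '[{"dx":0,"dy":0,"dz":0,"wx":0,"wy":0,"wz":0,"claw":30},{"dx":0,"dy":0,"dz":0,"wx":0,"wy":0,"wz":0,"claw":30},{"dx":0,"dy":0,"dz":0,"wx":0,"wy":0,"wz":0,"claw":30},{"dx":0,"dy":0,"dz":0,"wx":0,"wy":0,"wz":0,"claw":30}]'
```

```text
clock: 3.48
position: [0.4456, 0.3868, 0.0265]
tool_rot: [3.14, 0.001, 3.141]
force: [0.7, 2.8, 1.9]
grip_width: 0.0698
finger_force: 1.2
clock: 3.98
position: [0.4457, 0.387, 0.0269]
tool_rot: [3.139, 0.002, -3.141]
force: [-0.8, 0.8, 7.1]
grip_width: 0.0617
finger_force: 41.7
```

```bash
python3 -m handwheel '[{"dx":0,"dy":0,"dz":-2,"wx":0,"wy":0,"wz":0,"claw":30},{"dx":0,"dy":2.5,"dz":0,"wx":0,"wy":0,"wz":0,"claw":30},{"dx":0,"dy":3,"dz":0,"wx":0,"wy":0,"wz":0,"claw":30},{"dx":0,"dy":3,"dz":0,"wx":0,"wy":0,"wz":0,"claw":30},{"dx":0,"dy":2.5,"dz":0,"wx":0,"wy":0,"wz":0,"claw":30},{"dx":0,"dy":0,"dz":0,"wx":0,"wy":0,"wz":0,"claw":30},{"dx":0,"dy":0,"dz":1.2,"wx":0,"wy":0,"wz":0,"claw":30},{"dx":0,"dy":0,"dz":0.7,"wx":0,"wy":0,"wz":0,"claw":30}]'; python3 -m handwheel '[{"dx":0,"dy":0,"dz":0,"wx":0,"wy":0,"wz":0,"claw":30},{"dx":0,"dy":0,"dz":0,"wx":0,"wy":0,"wz":0,"claw":60},{"dx":0,"dy":0,"dz":0,"wx":0,"wy":0,"wz":0,"claw":100},{"dx":0,"dy":0,"dz":0,"wx":0,"wy":0,"wz":0,"claw":100},{"dx":0,"dy":0,"dz":-3,"wx":0,"wy":0,"wz":0,"claw":100},{"dx":0,"dy":0,"dz":-4,"wx":0,"wy":0,"wz":0,"claw":100},{"dx":0,"dy":0,"dz":-4,"wx":0,"wy":0,"wz":0,"claw":100},{"dx":0,"dy":0,"dz":-1,"wx":0,"wy":0,"wz":0,"claw":100}]'
python3 - <<'E'
from h import *
print(monitor.observe()["qpos"])
go(.529,.3035,.146,1.385); go(.529,.3035,.146,-1.757)
E
```

```text
clock: 4.97
position: [0.4452, 0.4948, 0.0261]
tool_rot: [-3.141, -0.0, 3.141]
force: [-3.2, -9.4, 57.2]
grip_width: 0.0621
finger_force: 48.9
clock: 5.98
position: [0.4457, 0.4969, 0.1491]
tool_rot: [3.139, 0.002, -3.141]
force: [-0.3, 0.2, -1.0]
grip_width: 0.0854
finger_force: 0.0
[-0.91378798  0.67391319 -0.02309998  1.55348151  0.01833248  0.91058949
  0.62790882]
shift cm [ -8.33 -19.34   0.27] turn [ 4.000e-03 -1.000e-03  1.757e+00]
shift cm [ -8.33 -19.34   0.27] turn [ 1.000e-03  4.000e-03 -1.384e+00]
```

```bash
python3 -m handwheel '[{"dx":-1.67,"dy":-3.87,"dz":0,"wx":0,"wy":0,"wz":0,"claw":100},{"dx":-1.67,"dy":-3.87,"dz":0,"wx":0,"wy":0,"wz":0,"claw":100},{"dx":-1.67,"dy":-3.87,"dz":0,"wx":0,"wy":0,"wz":0,"claw":100},{"dx":-1.67,"dy":-3.87,"dz":0,"wx":0,"wy":0,"wz":0,"claw":60},{"dx":-1.67,"dy":-3.87,"dz":0,"wx":0,"wy":0,"wz":0,"claw":60},{"dx":0,"dy":0,"dz":0,"wx":0,"wy":0,"wz":0.176,"claw":60},{"dx":0,"dy":0,"dz":0,"wx":0,"wy":0,"wz":0.176,"claw":60},{"dx":0,"dy":0,"dz":0,"wx":0,"wy":0,"wz":0.176,"claw":60}]'; python3 -m handwheel '[{"dx":0,"dy":0,"dz":0,"wx":0,"wy":0,"wz":0.176,"claw":60},{"dx":0,"dy":0,"dz":0,"wx":0,"wy":0,"wz":0.176,"claw":60},{"dx":0,"dy":0,"dz":0,"wx":0,"wy":0,"wz":0.176,"claw":60},{"dx":0,"dy":0,"dz":0,"wx":0,"wy":0,"wz":0.176,"claw":60},{"dx":0,"dy":0,"dz":0,"wx":0,"wy":0,"wz":0.176,"claw":60},{"dx":0,"dy":0,"dz":0,"wx":0,"wy":0,"wz":0.176,"claw":60},{"dx":0,"dy":0,"dz":0,"wx":0,"wy":0,"wz":0.174,"claw":60},{"dx":0,"dy":0,"dz":0,"wx":0,"wy":0,"wz":0,"claw":60}]'
python3 - <<'E'
from h import *
f=optics.grab_frame("wrist"); cv2.imwrite("pics/w2.png",f["frame"])
go(.529,.3035,.055,1.385)
E
```

```text
clock: 6.98
position: [0.5283, 0.3023, 0.1457]
tool_rot: [-3.141, -0.0, 2.608]
force: [0.0, -0.2, -0.6]
grip_width: 0.0514
finger_force: 0.0
clock: 7.98
position: [0.5282, 0.3026, 0.1457]
tool_rot: [-3.141, 0.001, 1.385]
force: [-0.0, -0.6, 0.1]
grip_width: 0.0513
finger_force: 0.0
shift cm [0.12 0.06 9.08] turn [-0.     0.001  0.003]
```

View pics/w2.png

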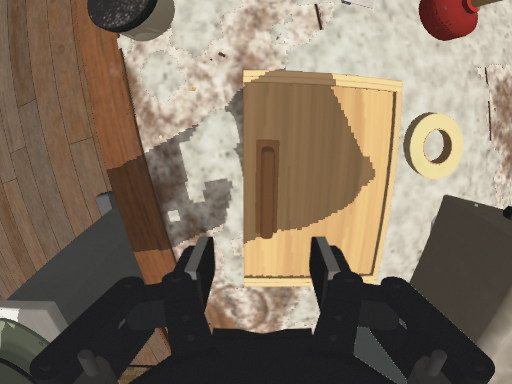

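```bash
python3 - <<'E'
from h import *
f=optics.grab_frame("wrist")
print(toworld(f,268,143,.079,1),toworld(f,267,235,.079,1))
E
python3 -m handwheel '[{"dx":0.1,"dy":0.06,"dz":3,"wx":0,"wy":0,"wz":0,"claw":50},{"dx":0,"dy":0,"dz":3,"wx":0,"wy":0,"wz":0,"claw":50},{"dx":0,"dy":0,"dz":2,"wx":0,"wy":0,"wz":0,"claw":50},{"dx":0,"dy":0,"dz":0.8,"wx":0,"wy":0,"wz":0,"claw":50},{"dx":0,"dy":0,"dz":0,"wx":0,"wy":0,"wz":0,"claw":20},{"dx":0,"dy":0,"dz":0,"wx":0,"wy":0,"wz":0,"claw":0},{"dx":0,"dy":0,"dz":0,"wx":0,"wy":0,"wz":0,"claw":0},{"dx":0,"dy":0,"dz":0,"wx":0,"wy":0,"wz":0,"claw":0}]' 40
```

```text
[0.54031571 0.3496884  0.079     ] [0.52689465 0.27930361 0.079     ]
clock: 9.07
position: [0.5298, 0.3035, 0.0592]
tool_rot: [3.141, -0.001, 1.383]
force: [0.6, -0.8, 6.0]
grip_width: 0.0092
finger_force: 43.5
```

```bash
python3 -m handwheel '[{"dx":0,"dy":-2,"dz":0,"wx":0,"wy":0,"wz":0,"claw":0},{"dx":0,"dy":-2,"dz":0,"wx":0,"wy":0,"wz":0,"claw":0},{"dx":0,"dy":-2,"dz":0,"wx":0,"wy":0,"wz":0,"claw":0},{"dx":0,"dy":-2,"dz":0,"wx":0,"wy":0,"wz":0,"claw":0},{"dx":0,"dy":-2,"dz":0,"wx":0,"wy":0,"wz":0,"claw":0},{"dx":0,"dy":-1,"dz":0,"wx":0,"wy":0,"wz":0,"claw":0},{"dx":0,"dy":-0.4,"dz":0,"wx":0,"wy":0,"wz":0,"claw":0},{"dx":0,"dy":0,"dz":0,"wx":0,"wy":0,"wz":0,"claw":0}]'
```

```text
clock: 10.07
position: [0.4193, 0.3259, 0.0592]
tool_rot: [3.137, -0.004, 1.384]
force: [12.0, 5.7, -2.5]
grip_width: 0.0094
finger_force: 24.5
```

```bash
python3 -m handwheel '[{"dx":0,"dy":-0.2,"dz":0,"wx":0,"wy":0,"wz":0,"claw":0},{"dx":0,"dy":0,"dz":0,"wx":0,"wy":0,"wz":0,"claw":0},{"dx":0,"dy":0,"dz":0,"wx":0,"wy":0,"wz":0,"claw":0}]';python3 -m handwheel '[{"dx":0,"dy":0,"dz":0,"wx":0,"wy":0,"wz":0,"claw":30},{"dx":0,"dy":0,"dz":0,"wx":0,"wy":0,"wz":0,"claw":50},{"dx":0,"dy":0,"dz":0,"wx":0,"wy":0,"wz":0,"claw":50},{"dx":0,"dy":0,"dz":-3,"wx":0,"wy":0,"wz":0,"claw":50},{"dx":0,"dy":0,"dz":-4,"wx":0,"wy":0,"wz":0,"claw":50},{"dx":0,"dy":0,"dz":-4,"wx":0,"wy":0,"wz":0,"claw":50},{"dx":0,"dy":0,"dz":-3,"wx":0,"wy":0,"wz":0,"claw":50},{"dx":0,"dy":0,"dz":0,"wx":0,"wy":0,"wz":0,"claw":50}]'
python3 - <<'E'
from h import *
f=optics.grab_frame("wrist"); cv2.imwrite("pics/w3.png",f["frame"])
t=optics.grab_frame("top");cv2.imwrite("pics/t3.png",cv2.resize(t["frame"][130:260,60:320],None,fx=3,fy=3,interpolation=2))
go(.40,-.22,.2,0)
E
```

```text
clock: 10.45
position: [0.4192, 0.326, 0.0593]
tool_rot: [3.134, -0.004, 1.382]
force: [23.7, 4.2, -10.1]
grip_width: 0.009
finger_force: 43.3
clock: 11.45
position: [0.4157, 0.3256, 0.2001]
tool_rot: [3.14, -0.003, 1.384]
force: [0.9, -0.4, 0.3]
grip_width: 0.0426
finger_force: 0.0
shift cm [-53.83   8.65  -0.2 ] turn [-0.     0.     1.384]
```

View pics/w3.png

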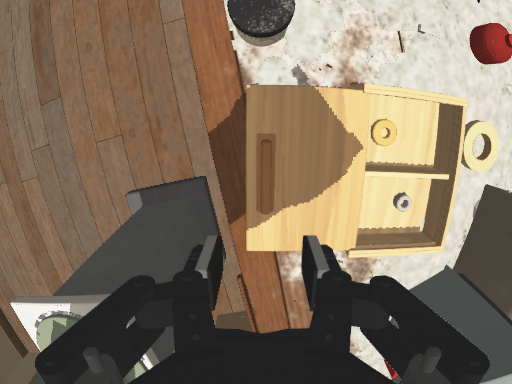

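View pics/t3.png

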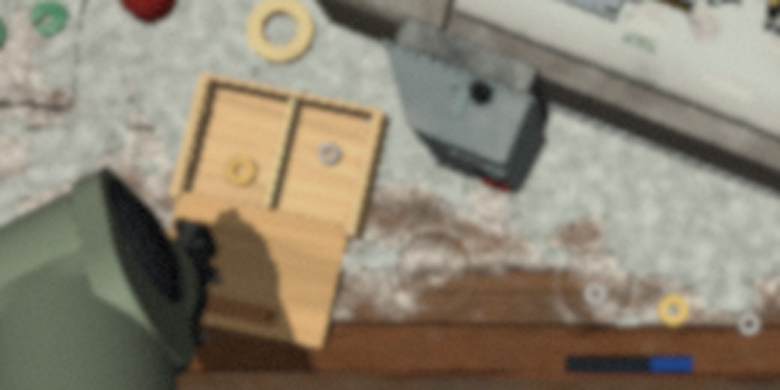

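```bash
python3 -m handwheel '[{"dx":-5,"dy":1,"dz":-0.4,"wx":0,"wy":0,"wz":0,"claw":60},{"dx":-5,"dy":1,"dz":-0.4,"wx":0,"wy":0,"wz":0,"claw":60},{"dx":-5,"dy":1,"dz":-0.4,"wx":0,"wy":0,"wz":0,"claw":60},{"dx":-5,"dy":1,"dz":-0.4,"wx":0,"wy":0,"wz":0,"claw":60},{"dx":-5,"dy":1,"dz":0,"wx":0,"wy":0,"wz":0,"claw":60},{"dx":-5,"dy":1,"dz":0,"wx":0,"wy":0,"wz":0,"claw":60},{"dx":-5,"dy":1,"dz":0,"wx":0,"wy":0,"wz":0,"claw":60},{"dx":-5,"dy":1,"dz":0,"wx":0,"wy":0,"wz":0,"claw":60}]'; python3 -m handwheel '[{"dx":-5,"dy":1,"dz":0,"wx":0,"wy":0,"wz":0,"claw":60},{"dx":-4,"dy":0.8,"dz":0,"wx":0,"wy":0,"wz":0,"claw":60},{"dx":0,"dy":0,"dz":0,"wx":0,"wy":0,"wz":0,"claw":60},{"dx":0,"dy":0,"dz":0,"wx":0,"wy":0,"wz":0,"claw":60}]'
python3 - <<'E'
from h import *
f=optics.grab_frame("wrist"); cv2.imwrite("pics/w4.png",f["frame"])
s=monitor.observe(); R=Rn.from_euler("xyz",s["tool_rot"]); print("cam in tool",R.inv().apply(-np.array(f["R"]).T@f["t"]-s["position"]))
print(*find("bush_1_mid","wrist",f,.01,.2),'',*find("gauge_1_mid","wrist",f,.007,.2),'',*find("marker_mid","wrist",f,.01,.2),sep="\n")
E
```

```text
clock: 12.55
position: [0.4189, -0.0844, 0.2136]
tool_rot: [-3.14, 0.0, 1.384]
force: [-0.0, 0.6, -0.4]
grip_width: 0.051
finger_force: 0.0
clock: 13.05
position: [0.42, -0.1742, 0.2136]
tool_rot: [-3.14, 0.0, 1.384]
force: [0.7, -0.3, 0.5]
grip_width: 0.0513
finger_force: 0.0
cam in tool [ 0.07680274 -0.00097613 -0.14340788]
(0.7, [249, 25, 16, 18], 238, array([ 0.4409, -0.0177]))

(0.68, [261, 211, 25, 26], 400, array([ 0.4202, -0.2503]))

(0.71, [187, 23, 30, 104], 1485, array([ 0.3708, -0.054 ]))
```

View pics/w4.png

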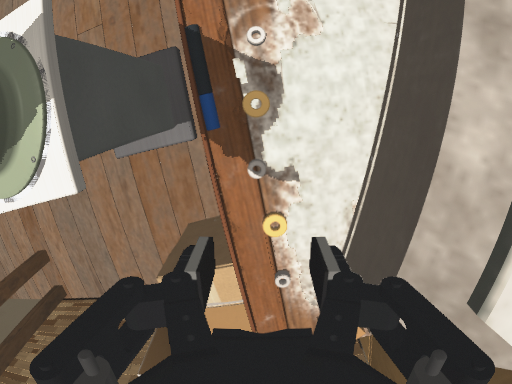

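Run:
```python
from h import *
f=optics.grab_frame("wrist")
for p,z in [((256,35),.01),((256,104),.006),((257,169),.01),((274,225),.006),((282,280),.01)]: print(toworld(f,*p,z,1)[:2].round(4))
t=optics.grab_frame("top")
for p,z in [((258.4,228),.01),((284.3,233.4),.006),((309.5,237.7),.01),((335,235.5),.006),((362.7,236.4),.01)]: print(toworld(t,*p,z)[:2].round(4))
b=np.array([.5733,.295]); c,s=np.cos(-.187),np.sin(-.187); Rb=np.array([[c,-s],[s,c]])
for p in [(140,186.7),(170,181)]: w=toworld(t,*p,.012)[:2]; print("sample",w,Rb.T@(w-b))
for p in [(.02,.05),(-.01,.065),(0.01,-.045),(.03,-.045),(-.02,-.045)]: print(p,b+Rb@p)
go(.424,-.102,.15,1.385)
```

```text
[ 0.4421 -0.0171]
[ 0.4268 -0.0978]
[ 0.4134 -0.1739]
[ 0.4207 -0.2512]
[ 0.4177 -0.3348]
[ 0.4395 -0.0207]
[ 0.4238 -0.0998]
[ 0.4111 -0.1761]
[ 0.4186 -0.2542]
[ 0.4162 -0.3376]
sample [0.56415449 0.34559025] [-0.01839141  0.04800801]
sample [0.58257849 0.2534343 ] [ 0.01684429 -0.03911608]
(0.02, 0.05) [0.60224693 0.34041008]
(-0.01, 0.065) [0.57555862 0.36072594]
(0.01, -0.045) [0.57475962 0.24892539]
(0.03, -0.045) [0.59441095 0.24520715]
(-0.02, -0.045) [0.54528263 0.25450275]
shift cm [ 7.14 -1.    6.43] turn [-0. -0.  0.]
```

```bash
python3 -m handwheel '[{"dx":-0.2,"dy":-0.75,"dz":4,"wx":0,"wy":0,"wz":0,"claw":50},{"dx":0,"dy":0,"dz":5,"wx":0,"wy":0,"wz":0,"claw":50},{"dx":0,"dy":0,"dz":5,"wx":0,"wy":0,"wz":0,"claw":50},{"dx":0,"dy":0,"dz":4,"wx":0,"wy":0,"wz":0,"claw":50},{"dx":0,"dy":0,"dz":2,"wx":0,"wy":0,"wz":0,"claw":50},{"dx":0,"dy":0,"dz":0.8,"wx":0,"wy":0,"wz":0,"claw":50},{"dx":0,"dy":0,"dz":0,"wx":0,"wy":0,"wz":0,"claw":50},{"dx":0,"dy":0,"dz":0,"wx":0,"wy":0,"wz":0,"claw":10}]'; python3 -m handwheel '[{"dx":0,"dy":0,"dz":0,"wx":0,"wy":0,"wz":0,"claw":0},{"dx":0,"dy":0,"dz":0,"wx":0,"wy":0,"wz":0,"claw":0},{"dx":0,"dy":0,"dz":0,"wx":0,"wy":0,"wz":0,"claw":0}]'
```

```text
clock: 14.35
position: [0.4133, -0.1753, 0.0071]
tool_rot: [3.14, 0.0, 1.384]
force: [-0.1, 1.0, -1.0]
grip_width: 0.0258
finger_force: 0.0
clock: 14.72
position: [0.4134, -0.1753, 0.0072]
tool_rot: [3.14, 0.0, 1.384]
force: [-0.1, 0.7, 9.9]
grip_width: 0.0194
finger_force: 38.8
```

```bash
python3 -m handwheel '[{"dx":0,"dy":0,"dz":-3,"wx":0,"wy":0,"wz":0,"claw":0},{"dx":0,"dy":0,"dz":-5,"wx":0,"wy":0,"wz":0,"claw":0},{"dx":0,"dy":0,"dz":-5,"wx":0,"wy":0,"wz":0,"claw":0},{"dx":4,"dy":-0.8,"dz":-2,"wx":0,"wy":0,"wz":0,"claw":0},{"dx":4.8,"dy":-0.9,"dz":0,"wx":0,"wy":0,"wz":0,"claw":0},{"dx":4.8,"dy":-0.9,"dz":0,"wx":0,"wy":0,"wz":0,"claw":0},{"dx":4.8,"dy":-0.9,"dz":0,"wx":0,"wy":0,"wz":0,"claw":0},{"dx":4.8,"dy":-0.9,"dz":0,"wx":0,"wy":0,"wz":0,"claw":0}]'; python3 -m handwheel '[{"dx":4.8,"dy":-0.9,"dz":0,"wx":0,"wy":0,"wz":0,"claw":0},{"dx":4.8,"dy":-0.9,"dz":0,"wx":0,"wy":0,"wz":0,"claw":0},{"dx":4.8,"dy":-0.9,"dz":0,"wx":0,"wy":0,"wz":0,"claw":0},{"dx":4.9,"dy":-0.9,"dz":0,"wx":0,"wy":0,"wz":0,"claw":0},{"dx":0.9,"dy":4.7,"dz":0,"wx":0,"wy":0,"wz":0,"claw":0},{"dx":0.9,"dy":4.7,"dz":0,"wx":0,"wy":0,"wz":0,"claw":0},{"dx":0.8,"dy":4.6,"dz":0,"wx":0,"wy":0,"wz":0,"claw":0},{"dx":0,"dy":0,"dz":0,"wx":0,"wy":0,"wz":0,"claw":0}]'
python3 - <<'E'
from h import *
f=optics.grab_frame("wrist"); cv2.imwrite("pics/w5.png",f["frame"])
go(.556,.2576,.035,1.385)
E
```

```text
clock: 15.72
position: [0.4125, 0.0627, 0.157]
tool_rot: [3.141, -0.001, 1.384]
force: [0.5, 0.4, 0.1]
grip_width: 0.0193
finger_force: 39.3
clock: 16.73
position: [0.558, 0.2557, 0.1567]
tool_rot: [3.139, 0.0, 1.382]
force: [-1.1, -0.6, -0.2]
grip_width: 0.0192
finger_force: 39.4
shift cm [ 0.15 -0.06 12.15] turn [ 0.001  0.    -0.002]
```

View pics/w5.png

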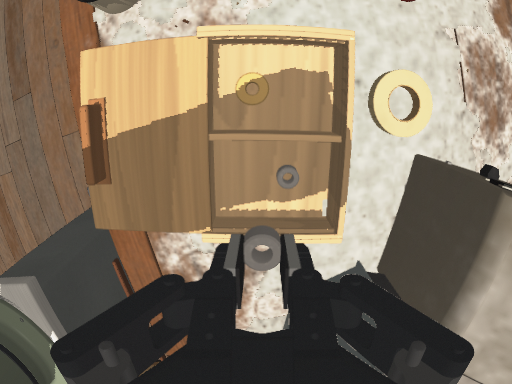

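Run:
```python
from h import *
f=optics.grab_frame("wrist")
P=lambda u,v,z:toworld(f,u,v,z,1)[:2].round(4)
bl,br=P(355,32,.058),P(341,241,.058); print(bl,br,(bl+br)/2,np.linalg.norm(bl-br))
d=bl-br; yaw=np.arctan2(d[1],d[0])-np.pi/2; print(yaw, (bl+br)/2-.065*np.array([np.cos(yaw),np.sin(yaw)]))
print("divider",P(209,135,.046),P(341,137,.046)); print("samples",P(252,89,.015),P(288,176,.02))
```

```text
[0.657  0.3797] [0.6191 0.1978] [0.63805 0.28875] 0.1858064046258901
-0.20541734260461775 [0.57441656 0.30200842]
divider [0.5198 0.314 ] [0.6325 0.2914]
samples [0.5631 0.3468] [0.5815 0.2582]
```

```bash
python3 -m handwheel '[{"dx":0.5,"dy":-0.2,"dz":3,"wx":0,"wy":0,"wz":0,"claw":0},{"dx":0,"dy":0,"dz":4,"wx":0,"wy":0,"wz":0,"claw":0},{"dx":0,"dy":0,"dz":3.5,"wx":0,"wy":0,"wz":0,"claw":0},{"dx":0,"dy":0,"dz":1.7,"wx":0,"wy":0,"wz":0,"claw":0},{"dx":0,"dy":0,"dz":0,"wx":0,"wy":0,"wz":0,"claw":0},{"dx":0,"dy":0,"dz":0,"wx":0,"wy":0,"wz":0,"claw":35},{"dx":0,"dy":0,"dz":0,"wx":0,"wy":0,"wz":0,"claw":40},{"dx":0,"dy":0,"dz":0,"wx":0,"wy":0,"wz":0,"claw":40}]'; python3 -m handwheel '[{"dx":0,"dy":0,"dz":-3,"wx":0,"wy":0,"wz":0,"claw":40},{"dx":0,"dy":0,"dz":-4,"wx":0,"wy":0,"wz":0,"claw":40},{"dx":0,"dy":0,"dz":-4,"wx":0,"wy":0,"wz":0,"claw":40},{"dx":-0.9,"dy":-4.7,"dz":-1,"wx":0,"wy":0,"wz":0,"claw":40},{"dx":-0.9,"dy":-4.7,"dz":0,"wx":0,"wy":0,"wz":0,"claw":40},{"dx":-0.9,"dy":-4.3,"dz":0,"wx":0,"wy":0,"wz":0,"claw":40},{"dx":-4.8,"dy":0.9,"dz":0,"wx":0,"wy":0,"wz":0,"claw":40},{"dx":-4.8,"dy":0.9,"dz":0,"wx":0,"wy":0,"wz":0,"claw":40}]'
python3 - <<'E'
from h import *
f=optics.grab_frame("wrist")
print(*find("bush_1_mid","wrist",f,.012,.2),sep="\n")
t=optics.grab_frame("top"); print(*find("bush_1_mid","top",t,.01,.2),*find("gauge_1_mid","top",t,.006,.2),sep="\n")
go(.4255,-.060,.2,1.385)
E
```

```text
clock: 17.82
position: [0.5548, 0.2622, 0.035]
tool_rot: [3.141, -0.001, 1.384]
force: [-0.3, -0.3, 0.0]
grip_width: 0.0343
finger_force: 0.0
clock: 18.82
position: [0.4143, 0.1627, 0.1547]
tool_rot: [3.141, -0.001, 1.386]
force: [1.5, -0.6, -0.4]
grip_width: 0.034
finger_force: 0.0

(0.39, [160, 186, 9, 8], 45, array([0.5556, 0.265 ]))
shift cm [-21.77   5.2   -4.56] turn [ 0.    -0.001 -0.002]
```

```bash
python3 -m handwheel '[{"dx":-4.35,"dy":1.51,"dz":0,"wx":0,"wy":0,"wz":0,"claw":50},{"dx":-4.35,"dy":1.51,"dz":0,"wx":0,"wy":0,"wz":0,"claw":50},{"dx":-4.35,"dy":1.51,"dz":0,"wx":0,"wy":0,"wz":0,"claw":50},{"dx":-4.35,"dy":1.51,"dz":0,"wx":0,"wy":0,"wz":0,"claw":50},{"dx":0,"dy":0,"dz":0,"wx":0,"wy":0,"wz":0,"claw":50}]'
cat >> h.py <<'E'
def look(x,y,z,kind,name=None):
    f=optics.grab_frame("wrist"); F=cal(f)
    p=np.array(f["R"])@[x,y,z]+f["t"]; r=np.hypot(*p[:2]); th=np.arctan2(r,p[2])
    u=f["cx"]+F*th*p[0]/r; v=f["cy"]+F*th*p[1]/r
    print("expected px",u.round(1),v.round(1)); print(*find(kind,"wrist",f,z,.15),sep="\n")
    if name: 
        u,v=int(u),int(v); I=f["frame"][max(0,v-60):v+60,max(0,u-60):u+60]; cv2.imwrite(name,cv2.resize(I,None,fx=3,fy=3))
    return f,u,v
E
python3 - <<'E'
from h import *
look(.441,-.019,.01,"bush_1_mid","pics/c6.png")
go(.441,-.019,.007,1.385)
E
```

```text
clock: 19.7
position: [0.4423, -0.0213, 0.1545]
tool_rot: [3.141, 0.001, 1.38]
force: [-0.5, 1.0, -0.4]
grip_width: 0.0428
finger_force: 0.0
expected px 261.1 178.6
(0.81, [251, 165, 20, 22], 374, array([ 0.4408, -0.018 ]))
shift cm [-0.08 -0.09 14.72] turn [-0.    -0.    -0.001]
```

```bash
python3 -m handwheel '[{"dx":0.25,"dy":-0.15,"dz":4,"wx":0,"wy":0,"wz":0,"claw":50},{"dx":0,"dy":0,"dz":4,"wx":0,"wy":0,"wz":0,"claw":50},{"dx":0,"dy":0,"dz":4,"wx":0,"wy":0,"wz":0,"claw":50},{"dx":0,"dy":0,"dz":2,"wx":0,"wy":0,"wz":0,"claw":50},{"dx":0,"dy":0,"dz":0.8,"wx":0,"wy":0,"wz":0,"claw":50},{"dx":0,"dy":0,"dz":0,"wx":0,"wy":0,"wz":0,"claw":10},{"dx":0,"dy":0,"dz":0,"wx":0,"wy":0,"wz":0,"claw":0},{"dx":0,"dy":0,"dz":0,"wx":0,"wy":0,"wz":0,"claw":0}]'; python3 -m handwheel '[{"dx":0,"dy":0,"dz":0,"wx":0,"wy":0,"wz":0,"claw":0},{"dx":0,"dy":0,"dz":-4,"wx":0,"wy":0,"wz":0,"claw":0},{"dx":0,"dy":0,"dz":-5,"wx":0,"wy":0,"wz":0,"claw":0},{"dx":0,"dy":0,"dz":-5.8,"wx":0,"wy":0,"wz":0,"claw":0},{"dx":4.0,"dy":-1.5,"dz":0,"wx":0,"wy":0,"wz":0,"claw":0},{"dx":4.0,"dy":-1.5,"dz":0,"wx":0,"wy":0,"wz":0,"claw":0},{"dx":4.0,"dy":-1.5,"dz":0,"wx":0,"wy":0,"wz":0,"claw":0},{"dx":4.0,"dy":-1.5,"dz":0,"wx":0,"wy":0,"wz":0,"claw":0}]'
python3 - <<'E'
from h import *
go(.413,.262,.155,1.385);go(.583,.262,.155,1.385)
E
```

```text
clock: 20.8
position: [0.4411, -0.0159, 0.0069]
tool_rot: [3.14, -0.0, 1.384]
force: [0.7, -0.1, 0.5]
grip_width: 0.0195
finger_force: 39.1
clock: 21.8
position: [0.4111, 0.1536, 0.1546]
tool_rot: [3.141, -0.001, 1.384]
force: [0.2, 0.1, -0.2]
grip_width: 0.0194
finger_force: 39.4
shift cm [10.69 -1.83 -0.04] turn [ 0.    -0.001 -0.001]
shift cm [13.85 14.88 -0.03] turn [ 0.    -0.001 -0.001]
```

```bash
python3 -m handwheel '[{"dx":4.5,"dy":-0.75,"dz":0,"wx":0,"wy":0,"wz":0,"claw":0},{"dx":4.5,"dy":-0.75,"dz":0,"wx":0,"wy":0,"wz":0,"claw":0},{"dx":0.95,"dy":5.05,"dz":0,"wx":0,"wy":0,"wz":0,"claw":0},{"dx":0.95,"dy":5.05,"dz":0,"wx":0,"wy":0,"wz":0,"claw":0},{"dx":0.95,"dy":5.05,"dz":0,"wx":0,"wy":0,"wz":0,"claw":0},{"dx":0,"dy":0,"dz":4,"wx":0,"wy":0,"wz":0,"claw":0},{"dx":0,"dy":0,"dz":4,"wx":0,"wy":0,"wz":0,"claw":0},{"dx":0,"dy":0,"dz":3.6,"wx":0,"wy":0,"wz":0,"claw":0}]'; python3 -m handwheel '[{"dx":0,"dy":0,"dz":0,"wx":0,"wy":0,"wz":0,"claw":0},{"dx":0,"dy":0,"dz":0,"wx":0,"wy":0,"wz":0,"claw":35},{"dx":0,"dy":0,"dz":0,"wx":0,"wy":0,"wz":0,"claw":40},{"dx":0,"dy":0,"dz":0,"wx":0,"wy":0,"wz":0,"claw":40},{"dx":0,"dy":0,"dz":-4,"wx":0,"wy":0,"wz":0,"claw":40},{"dx":0,"dy":0,"dz":-4,"wx":0,"wy":0,"wz":0,"claw":40},{"dx":0,"dy":0,"dz":-4,"wx":0,"wy":0,"wz":0,"claw":40},{"dx":0,"dy":0,"dz":0,"wx":0,"wy":0,"wz":0,"claw":40}]'
python3 - <<'E'
from h import *
look(.567,.245,.015,"bush_1_mid","pics/c7.png")
t=optics.grab_frame("top"); print(*find("bush_1_mid","top",t,.01,.2),*find("gauge_1_mid","top",t,.006,.2),sep="\n")
E
```

```text
clock: 22.8
position: [0.5674, 0.2431, 0.0369]
tool_rot: [-3.141, 0.0, 1.384]
force: [0.0, 0.7, 0.5]
grip_width: 0.0197
finger_force: 39.4
clock: 23.8
position: [0.569, 0.2437, 0.1616]
tool_rot: [3.138, -0.003, 1.384]
force: [0.1, -0.6, -0.0]
grip_width: 0.0337
finger_force: 0.0
expected px 260.2 179.7
(0.54, [253, 172, 22, 24], 405, array([0.5663, 0.2408]))
(0.35, [68, 16, 273, 220], 51344, array([0.5278, 0.311 ]))
(0.32, [65, 27, 131, 194], 22564, array([0.452 , 0.3267]))
(0.48, [170, 182, 5, 7], 16, array([0.5681, 0.2421]))
(0.64, [329, 232, 11, 6], 85, array([ 0.421 , -0.2514]))
```

View pics/c7.png

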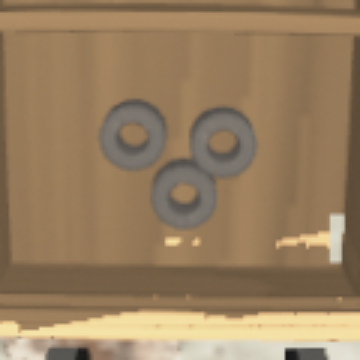

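The crop shows three bushes lying flat in the right compartment, at about crop (132,134), (222,142) and (183,193). Next is gauge 1.

```bash
python3 -m handwheel '[{"dx":-0.92,"dy":-4.9,"dz":0,"wx":0,"wy":0,"wz":0,"claw":60},{"dx":-0.92,"dy":-4.9,"dz":0,"wx":0,"wy":0,"wz":0,"claw":60},{"dx":-0.92,"dy":-4.9,"dz":0,"wx":0,"wy":0,"wz":0,"claw":60},{"dx":-4.8,"dy":1,"dz":0,"wx":0,"wy":0,"wz":0,"claw":60},{"dx":-4.8,"dy":1,"dz":0,"wx":0,"wy":0,"wz":0,"claw":60},{"dx":-4.8,"dy":1,"dz":0,"wx":0,"wy":0,"wz":0,"claw":60},{"dx":-4.8,"dy":1,"dz":0,"wx":0,"wy":0,"wz":0,"claw":60},{"dx":-4.8,"dy":1,"dz":0,"wx":0,"wy":0,"wz":0,"claw":60}]'; python3 -m handwheel '[{"dx":-4.8,"dy":1,"dz":0,"wx":0,"wy":0,"wz":0,"claw":60},{"dx":-4.8,"dy":0.9,"dz":0,"wx":0,"wy":0,"wz":0,"claw":60},{"dx":0,"dy":0,"dz":0,"wx":0,"wy":0,"wz":0,"claw":60}]'
python3 - <<'E'
from h import *
look(.4255,-.099,.006,"gauge_1_mid","pics/c8.png"); print(*find("marker_mid","wrist",optics.grab_frame("wrist"),.01,.3))
go(.4255,-.099,.007,1.385)
E
```

```text
clock: 25.05
position: [0.4222, -0.0033, 0.158]
tool_rot: [-3.141, 0.0, 1.384]
force: [0.9, 0.1, 0.2]
grip_width: 0.0511
finger_force: 0.0
clock: 25.42
position: [0.4227, -0.1031, 0.1581]
tool_rot: [-3.142, 0.001, 1.378]
force: [-0.0, 0.6, -0.6]
grip_width: 0.0509
finger_force: 0.0
expected px 264.8 174.3
(0.79, [270, 283, 29, 25], 488, array([ 0.4209, -0.2505]))
(0.61, [179, 74, 44, 131], 2262, array([ 0.3698, -0.0514]))
(0.98, [182, 82, 41, 124], 2167, array([ 0.3708, -0.0516]))
shift cm [ 0.    0.23 15.1 ] turn [-0.001 -0.     0.   ]
```

View pics/c8.png

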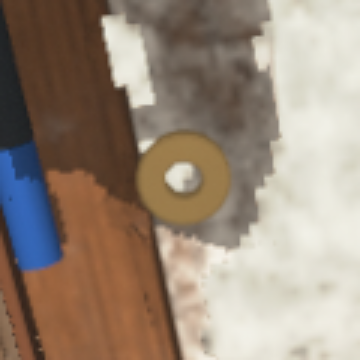

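Gauge 1 sits within 1 px of where I expected it (crop 183,177). The marker is about 1 cm clear of the left finger.

```bash
python3 -m handwheel '[{"dx":0,"dy":0.3,"dz":4,"wx":0,"wy":0,"wz":0,"claw":50},{"dx":0,"dy":0,"dz":4,"wx":0,"wy":0,"wz":0,"claw":50},{"dx":0,"dy":0,"dz":4,"wx":0,"wy":0,"wz":0,"claw":50},{"dx":0,"dy":0,"dz":2.2,"wx":0,"wy":0,"wz":0,"claw":50},{"dx":0,"dy":0,"dz":1.1,"wx":0,"wy":0,"wz":0,"claw":50},{"dx":0,"dy":0,"dz":0,"wx":0,"wy":0,"wz":0,"claw":20},{"dx":0,"dy":0,"dz":0,"wx":0,"wy":0,"wz":0,"claw":0},{"dx":0,"dy":0,"dz":0,"wx":0,"wy":0,"wz":0,"claw":0}]'; python3 -m handwheel '[{"dx":0,"dy":0,"dz":0,"wx":0,"wy":0,"wz":0,"claw":0},{"dx":0,"dy":0,"dz":-4,"wx":0,"wy":0,"wz":0,"claw":0},{"dx":0,"dy":0,"dz":-5,"wx":0,"wy":0,"wz":0,"claw":0},{"dx":0,"dy":0,"dz":-6,"wx":0,"wy":0,"wz":0,"claw":0},{"dx":4.8,"dy":-1,"dz":0,"wx":0,"wy":0,"wz":0,"claw":0},{"dx":4.8,"dy":-1,"dz":0,"wx":0,"wy":0,"wz":0,"claw":0},{"dx":4.8,"dy":-1,"dz":0,"wx":0,"wy":0,"wz":0,"claw":0},{"dx":4.8,"dy":-1,"dz":0,"wx":0,"wy":0,"wz":0,"claw":0}]'
```

```text
clock: 26.62
position: [0.4268, -0.1, 0.006]
tool_rot: [3.14, -0.0, 1.384]
force: [0.1, -0.0, -0.9]
grip_width: 0.0281
finger_force: 39.3
clock: 27.62
position: [0.4225, 0.0977, 0.1556]
tool_rot: [3.141, -0.001, 1.384]
force: [-0.1, -0.2, -1.0]
grip_width: 0.0282
finger_force: 39.6
```

```bash
python3 -m handwheel '[{"dx":4.48,"dy":-0.85,"dz":0,"wx":0,"wy":0,"wz":0,"claw":0},{"dx":4.48,"dy":-0.85,"dz":0,"wx":0,"wy":0,"wz":0,"claw":0},{"dx":4.48,"dy":-0.85,"dz":0,"wx":0,"wy":0,"wz":0,"claw":0},{"dx":4.48,"dy":-0.85,"dz":0,"wx":0,"wy":0,"wz":0,"claw":0},{"dx":4.48,"dy":-0.85,"dz":0,"wx":0,"wy":0,"wz":0,"claw":0},{"dx":1.6,"dy":5.6,"dz":0,"wx":0,"wy":0,"wz":0,"claw":0},{"dx":0.8,"dy":5.6,"dz":0,"wx":0,"wy":0,"wz":0,"claw":0},{"dx":0.8,"dy":5.6,"dz":0,"wx":0,"wy":0,"wz":0,"claw":0}]'; python3 -m handwheel '[{"dx":0,"dy":0,"dz":4,"wx":0,"wy":0,"wz":0,"claw":0},{"dx":0,"dy":0,"dz":4,"wx":0,"wy":0,"wz":0,"claw":0},{"dx":0,"dy":0,"dz":3.5,"wx":0,"wy":0,"wz":0,"claw":0},{"dx":0,"dy":0,"dz":0.5,"wx":0,"wy":0,"wz":0,"claw":0},{"dx":0,"dy":0,"dz":0,"wx":0,"wy":0,"wz":0,"claw":0}]'
```

```text
clock: 28.62
position: [0.5951, 0.3244, 0.1554]
tool_rot: [-3.141, -0.0, 1.385]
force: [0.5, -0.1, 0.2]
grip_width: 0.0278
finger_force: 39.6
clock: 29.25
position: [0.5941, 0.3242, 0.0363]
tool_rot: [3.141, -0.0, 1.384]
force: [0.2, -0.3, -0.1]
grip_width: 0.0286
finger_force: 39.6
```

```bash
python3 -m handwheel '[{"dx":0,"dy":0,"dz":0,"wx":0,"wy":0,"wz":0,"claw":42},{"dx":0,"dy":0,"dz":0,"wx":0,"wy":0,"wz":0,"claw":45},{"dx":0,"dy":0,"dz":0,"wx":0,"wy":0,"wz":0,"claw":45},{"dx":0,"dy":0,"dz":-4,"wx":0,"wy":0,"wz":0,"claw":45},{"dx":0,"dy":0,"dz":-4,"wx":0,"wy":0,"wz":0,"claw":45},{"dx":0,"dy":0,"dz":-4,"wx":0,"wy":0,"wz":0,"claw":45},{"dx":-0.8,"dy":-4.3,"dz":0,"wx":0,"wy":0,"wz":0,"claw":60},{"dx":-0.8,"dy":-4.3,"dz":0,"wx":0,"wy":0,"wz":0,"claw":60}]'
python3 - <<'E'
from h import *
print(monitor.observe()["position"]); look(.594,.324,.011,"gauge_1_mid")
E
python3 -m handwheel '[{"dx":-0.8,"dy":-4.3,"dz":0,"wx":0,"wy":0,"wz":0,"claw":60},{"dx":-0.8,"dy":-4.2,"dz":0,"wx":0,"wy":0,"wz":0,"claw":60},{"dx":-5.15,"dy":0.97,"dz":0,"wx":0,"wy":0,"wz":0,"claw":60},{"dx":-5.15,"dy":0.97,"dz":0,"wx":0,"wy":0,"wz":0,"claw":60},{"dx":-5.15,"dy":0.97,"dz":0,"wx":0,"wy":0,"wz":0,"claw":60},{"dx":-5.15,"dy":0.97,"dz":0,"wx":0,"wy":0,"wz":0,"claw":60},{"dx":-5.15,"dy":0.97,"dz":0,"wx":0,"wy":0,"wz":0,"claw":60},{"dx":-5.15,"dy":0.97,"dz":0,"wx":0,"wy":0,"wz":0,"claw":60}]';python3 -m handwheel '[{"dx":-5.15,"dy":0.97,"dz":0,"wx":0,"wy":0,"wz":0,"claw":60},{"dx":-5.15,"dy":0.97,"dz":0,"wx":0,"wy":0,"wz":0,"claw":60},{"dx":-5.15,"dy":0.97,"dz":0,"wx":0,"wy":0,"wz":0,"claw":60},{"dx":-5.15,"dy":0.97,"dz":0,"wx":0,"wy":0,"wz":0,"claw":60},{"dx":-5.15,"dy":0.97,"dz":0,"wx":0,"wy":0,"wz":0,"claw":60},{"dx":0,"dy":0,"dz":0,"wx":0,"wy":0,"wz":0,"claw":60}]'
python3 - <<'E'
from h import *
look(.42,-.2525,.006,"gauge_1_mid","pics/c9.png"); print(*find("bush_1_mid","wrist",optics.grab_frame("wrist"),.01,.2))
go(.42,-.2515,.006,1.385)
E
```

```text
clock: 30.25
position: [0.5052, 0.3243, 0.1558]
tool_rot: [3.141, -0.001, 1.383]
force: [0.6, 0.6, -0.1]
grip_width: 0.0509
finger_force: 0.0
[0.50521679 0.32427869 0.15575553]
expected px 348.5 165.6
(0.49, [141, 90, 284, 206], 43552, array([0.5209, 0.3183]))
clock: 31.35
position: [0.4197, 0.0084, 0.1557]
tool_rot: [3.141, -0.0, 1.384]
force: [1.4, -0.5, -0.0]
grip_width: 0.051
finger_force: 0.0
clock: 32.1
position: [0.4184, -0.2564, 0.1558]
tool_rot: [3.14, 0.002, 1.378]
force: [0.1, 0.9, -0.3]
grip_width: 0.0514
finger_force: 0.0
expected px 263.6 175.1
(0.73, [248, 159, 33, 30], 647, array([ 0.4203, -0.2516]))

shift cm [-0.03  0.07 14.93] turn [-0. -0. -0.]
```

```bash
python3 -m handwheel '[{"dx":0,"dy":0.1,"dz":4,"wx":0,"wy":0,"wz":0,"claw":50},{"dx":0,"dy":0,"dz":4,"wx":0,"wy":0,"wz":0,"claw":50},{"dx":0,"dy":0,"dz":4,"wx":0,"wy":0,"wz":0,"claw":50},{"dx":0,"dy":0,"dz":2.2,"wx":0,"wy":0,"wz":0,"claw":50},{"dx":0,"dy":0,"dz":0.8,"wx":0,"wy":0,"wz":0,"claw":50},{"dx":0,"dy":0,"dz":0,"wx":0,"wy":0,"wz":0,"claw":20},{"dx":0,"dy":0,"dz":0,"wx":0,"wy":0,"wz":0,"claw":0},{"dx":0,"dy":0,"dz":0,"wx":0,"wy":0,"wz":0,"claw":0}]'; python3 -m handwheel '[{"dx":0,"dy":0,"dz":0,"wx":0,"wy":0,"wz":0,"claw":0},{"dx":0,"dy":0,"dz":-4,"wx":0,"wy":0,"wz":0,"claw":0},{"dx":0,"dy":0,"dz":-5,"wx":0,"wy":0,"wz":0,"claw":0},{"dx":0,"dy":0,"dz":-6,"wx":0,"wy":0,"wz":0,"claw":0},{"dx":5.15,"dy":-0.97,"dz":0,"wx":0,"wy":0,"wz":0,"claw":0},{"dx":5.15,"dy":-0.97,"dz":0,"wx":0,"wy":0,"wz":0,"claw":0},{"dx":5.15,"dy":-0.97,"dz":0,"wx":0,"wy":0,"wz":0,"claw":0},{"dx":5.15,"dy":-0.97,"dz":0,"wx":0,"wy":0,"wz":0,"claw":0}]'; python3 -m handwheel '[{"dx":5.15,"dy":-0.97,"dz":0,"wx":0,"wy":0,"wz":0,"claw":0},{"dx":5.15,"dy":-0.97,"dz":0,"wx":0,"wy":0,"wz":0,"claw":0},{"dx":5.15,"dy":-0.97,"dz":0,"wx":0,"wy":0,"wz":0,"claw":0},{"dx":5.15,"dy":-0.97,"dz":0,"wx":0,"wy":0,"wz":0,"claw":0},{"dx":5.15,"dy":-0.97,"dz":0,"wx":0,"wy":0,"wz":0,"claw":0},{"dx":5.15,"dy":-0.97,"dz":0,"wx":0,"wy":0,"wz":0,"claw":0},{"dx":5.15,"dy":-0.97,"dz":0,"wx":0,"wy":0,"wz":0,"claw":0},{"dx":0,"dy":0,"dz":0,"wx":0,"wy":0,"wz":0,"claw":0}]'
```

```text
clock: 33.3
position: [0.4206, -0.2521, 0.006]
tool_rot: [3.141, 0.0, 1.384]
force: [-0.6, 0.1, -0.2]
grip_width: 0.0282
finger_force: 39.4
clock: 34.3
position: [0.4202, -0.0408, 0.1556]
tool_rot: [3.141, -0.0, 1.384]
force: [1.3, -1.1, -0.6]
grip_width: 0.0281
finger_force: 39.7
clock: 35.3
position: [0.4198, 0.328, 0.1549]
tool_rot: [3.142, -0.0, 1.389]
force: [-0.3, -1.0, -1.5]
grip_width: 0.028
finger_force: 39.7
```

```bash
python3 -m handwheel '[{"dx":1.63,"dy":4.17,"dz":0,"wx":0,"wy":0,"wz":0,"claw":0},{"dx":1.63,"dy":4.17,"dz":0,"wx":0,"wy":0,"wz":0,"claw":0},{"dx":1.63,"dy":4.17,"dz":0,"wx":0,"wy":0,"wz":0,"claw":0},{"dx":1.63,"dy":4.17,"dz":0,"wx":0,"wy":0,"wz":0,"claw":0},{"dx":0,"dy":0,"dz":4,"wx":0,"wy":0,"wz":0,"claw":0},{"dx":0,"dy":0,"dz":4,"wx":0,"wy":0,"wz":0,"claw":0},{"dx":0,"dy":0,"dz":3.8,"wx":0,"wy":0,"wz":0,"claw":0},{"dx":0,"dy":0,"dz":0,"wx":0,"wy":0,"wz":0,"claw":0}]'; python3 -m handwheel '[{"dx":0,"dy":0,"dz":0,"wx":0,"wy":0,"wz":0,"claw":42},{"dx":0,"dy":0,"dz":0,"wx":0,"wy":0,"wz":0,"claw":45},{"dx":0,"dy":0,"dz":0,"wx":0,"wy":0,"wz":0,"claw":45},{"dx":0,"dy":0,"dz":-4,"wx":0,"wy":0,"wz":0,"claw":45},{"dx":0,"dy":0,"dz":-4,"wx":0,"wy":0,"wz":0,"claw":45},{"dx":0,"dy":0,"dz":-4,"wx":0,"wy":0,"wz":0,"claw":45},{"dx":-1.65,"dy":-4.2,"dz":0,"wx":0,"wy":0,"wz":0,"claw":50},{"dx":-1.65,"dy":-4.2,"dz":0,"wx":0,"wy":0,"wz":0,"claw":60}]'
python3 -m handwheel '[{"dx":-1.65,"dy":-4.2,"dz":0,"wx":0,"wy":0,"wz":0,"claw":60},{"dx":-1.65,"dy":-4.2,"dz":0,"wx":0,"wy":0,"wz":0,"claw":60},{"dx":-5.15,"dy":0.97,"dz":0,"wx":0,"wy":0,"wz":0,"claw":60},{"dx":-5.15,"dy":0.97,"dz":0,"wx":0,"wy":0,"wz":0,"claw":60}]'
python3 - <<'E'
from h import *
f=optics.grab_frame("wrist"); cv2.imwrite("pics/w10.png",f["frame"]); print(monitor.observe()["position"])
t=optics.grab_frame("top"); print(*find("bush_1_mid","top",t,.01,.2),*find("gauge_1_mid","top",t,.006,.2),*find("jar_1_mid","top",t,.068,.3),sep="\n")
E
```

```text
clock: 36.3
position: [0.5955, 0.3558, 0.0352]
tool_rot: [-3.139, 0.003, 1.383]
force: [-0.4, 0.2, -0.4]
grip_width: 0.0281
finger_force: 39.7
clock: 37.3
position: [0.5071, 0.3402, 0.1581]
tool_rot: [3.141, -0.001, 1.384]
force: [0.9, 0.6, 0.2]
grip_width: 0.0511
finger_force: 0.0
clock: 37.8
position: [0.4188, 0.2183, 0.1579]
tool_rot: [3.141, -0.001, 1.386]
force: [0.9, -1.4, 0.5]
grip_width: 0.0511
finger_force: 0.0
[0.41875065 0.21135753 0.15816243]
(0.45, [170, 183, 8, 7], 24, array([0.5689, 0.2415]))
(0.51, [120, 193, 5, 4], 26, array([0.5393, 0.4026]))
```

View pics/w10.png

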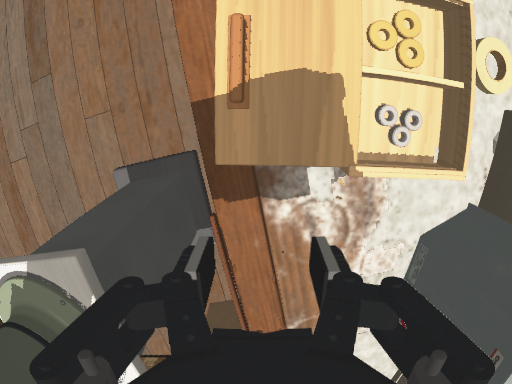

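All three gauges lie in the left compartment (near 396,37) and three bushes in the right (near 400,125). The last bush remains.

```bash
python3 -m handwheel '[{"dx":-4.9,"dy":0.9,"dz":0,"wx":0,"wy":0,"wz":0,"claw":50},{"dx":-4.9,"dy":0.9,"dz":0,"wx":0,"wy":0,"wz":0,"claw":50},{"dx":-4.9,"dy":0.9,"dz":0,"wx":0,"wy":0,"wz":0,"claw":50},{"dx":-4.9,"dy":0.9,"dz":0,"wx":0,"wy":0,"wz":0,"claw":50},{"dx":-4.9,"dy":0.9,"dz":0,"wx":0,"wy":0,"wz":0,"claw":50},{"dx":-4.9,"dy":0.9,"dz":0,"wx":0,"wy":0,"wz":0,"claw":50},{"dx":-4.9,"dy":0.9,"dz":0,"wx":0,"wy":0,"wz":0,"claw":50},{"dx":-4.9,"dy":0.9,"dz":0,"wx":0,"wy":0,"wz":0,"claw":50}]';python3 -m handwheel '[{"dx":-4.9,"dy":0.9,"dz":0,"wx":0,"wy":0,"wz":0,"claw":50},{"dx":-4.9,"dy":0.9,"dz":0,"wx":0,"wy":0,"wz":0,"claw":50},{"dx":-4.8,"dy":0.9,"dz":0,"wx":0,"wy":0,"wz":0,"claw":50},{"dx":0,"dy":0,"dz":0,"wx":0,"wy":0,"wz":0,"claw":50},{"dx":0,"dy":0,"dz":0,"wx":0,"wy":0,"wz":0,"claw":50}]'
python3 - <<'E'
from h import *
look(.417,-.336,.01,"bush_1_mid","pics/c11.png")
print(monitor.observe()["position"])
E
```

```text
clock: 39.05
position: [0.4179, -0.1805, 0.1574]
tool_rot: [3.141, -0.0, 1.386]
force: [1.1, 0.5, -0.2]
grip_width: 0.043
finger_force: 0.0
clock: 39.67
position: [0.4171, -0.3273, 0.157]
tool_rot: [-3.141, -0.0, 1.385]
force: [0.7, 0.9, 0.2]
grip_width: 0.0427
finger_force: 0.0
expected px 264.5 188.2

[ 0.41721806 -0.3266905   0.15720939]
```

View pics/c11.png

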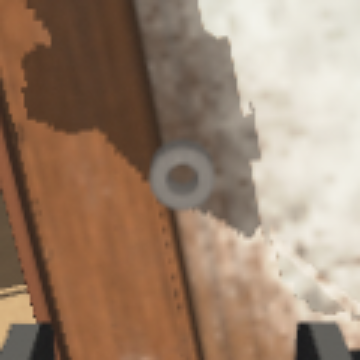

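The bush is at crop (182,176), about 1 px from where I expected it.

```bash
python3 -m handwheel '[{"dx":-0.8,"dy":0.2,"dz":4,"wx":0,"wy":0,"wz":0,"claw":50},{"dx":0,"dy":0,"dz":4,"wx":0,"wy":0,"wz":0,"claw":50},{"dx":0,"dy":0,"dz":4,"wx":0,"wy":0,"wz":0,"claw":50},{"dx":0,"dy":0,"dz":2.2,"wx":0,"wy":0,"wz":0,"claw":50},{"dx":0,"dy":0,"dz":0.8,"wx":0,"wy":0,"wz":0,"claw":50},{"dx":0,"dy":0,"dz":0,"wx":0,"wy":0,"wz":0,"claw":10},{"dx":0,"dy":0,"dz":0,"wx":0,"wy":0,"wz":0,"claw":0},{"dx":0,"dy":0,"dz":0,"wx":0,"wy":0,"wz":0,"claw":0}]'; python3 -m handwheel '[{"dx":0,"dy":0,"dz":0,"wx":0,"wy":0,"wz":0,"claw":0},{"dx":0,"dy":0,"dz":-4,"wx":0,"wy":0,"wz":0,"claw":0},{"dx":0,"dy":0,"dz":-5,"wx":0,"wy":0,"wz":0,"claw":0},{"dx":0,"dy":0,"dz":-6,"wx":0,"wy":0,"wz":0,"claw":0},{"dx":4.9,"dy":-0.9,"dz":0,"wx":0,"wy":0,"wz":0,"claw":0},{"dx":4.9,"dy":-0.9,"dz":0,"wx":0,"wy":0,"wz":0,"claw":0},{"dx":4.9,"dy":-0.9,"dz":0,"wx":0,"wy":0,"wz":0,"claw":0},{"dx":4.9,"dy":-0.9,"dz":0,"wx":0,"wy":0,"wz":0,"claw":0}]'; python3 -m handwheel '[{"dx":4.9,"dy":-0.9,"dz":0,"wx":0,"wy":0,"wz":0,"claw":0},{"dx":4.9,"dy":-0.9,"dz":0,"wx":0,"wy":0,"wz":0,"claw":0},{"dx":4.9,"dy":-0.9,"dz":0,"wx":0,"wy":0,"wz":0,"claw":0},{"dx":4.9,"dy":-0.9,"dz":0,"wx":0,"wy":0,"wz":0,"claw":0},{"dx":4.9,"dy":-0.9,"dz":0,"wx":0,"wy":0,"wz":0,"claw":0},{"dx":4.9,"dy":-0.9,"dz":0,"wx":0,"wy":0,"wz":0,"claw":0},{"dx":4.9,"dy":-0.9,"dz":0,"wx":0,"wy":0,"wz":0,"claw":0},{"dx":4.5,"dy":-0.9,"dz":0,"wx":0,"wy":0,"wz":0,"claw":0}]'
```

```text
clock: 40.78
position: [0.4175, -0.3364, 0.0081]
tool_rot: [3.14, 0.0, 1.384]
force: [0.2, -0.0, 2.8]
grip_width: 0.0191
finger_force: 39.4
clock: 41.78
position: [0.4179, -0.1354, 0.1576]
tool_rot: [3.141, -0.0, 1.384]
force: [1.0, 1.2, -1.5]
grip_width: 0.0193
finger_force: 39.3
clock: 42.78
position: [0.4192, 0.2595, 0.1576]
tool_rot: [3.141, -0.001, 1.384]
force: [1.1, 1.1, 0.1]
grip_width: 0.0187
finger_force: 39.3
```

```bash
python3 -m handwheel '[{"dx":0.35,"dy":4.19,"dz":0,"wx":0,"wy":0,"wz":0,"claw":0},{"dx":0.35,"dy":4.19,"dz":0,"wx":0,"wy":0,"wz":0,"claw":0},{"dx":0.35,"dy":4.19,"dz":0,"wx":0,"wy":0,"wz":0,"claw":0},{"dx":0.35,"dy":4.19,"dz":0,"wx":0,"wy":0,"wz":0,"claw":0},{"dx":0,"dy":0,"dz":4,"wx":0,"wy":0,"wz":0,"claw":0},{"dx":0,"dy":0,"dz":4,"wx":0,"wy":0,"wz":0,"claw":0},{"dx":0,"dy":0,"dz":3.8,"wx":0,"wy":0,"wz":0,"claw":0},{"dx":0,"dy":0,"dz":0,"wx":0,"wy":0,"wz":0,"claw":0}]'; python3 -m handwheel '[{"dx":0,"dy":0,"dz":0,"wx":0,"wy":0,"wz":0,"claw":32},{"dx":0,"dy":0,"dz":0,"wx":0,"wy":0,"wz":0,"claw":34},{"dx":0,"dy":0,"dz":0,"wx":0,"wy":0,"wz":0,"claw":34},{"dx":0,"dy":0,"dz":-4,"wx":0,"wy":0,"wz":0,"claw":34},{"dx":0,"dy":0,"dz":-4,"wx":0,"wy":0,"wz":0,"claw":34},{"dx":0,"dy":0,"dz":-4,"wx":0,"wy":0,"wz":0,"claw":34},{"dx":-0.35,"dy":-4.2,"dz":0,"wx":0,"wy":0,"wz":0,"claw":50},{"dx":-0.35,"dy":-4.2,"dz":0,"wx":0,"wy":0,"wz":0,"claw":50}]'
python3 -m handwheel '[{"dx":-0.35,"dy":-4.2,"dz":0,"wx":0,"wy":0,"wz":0,"claw":50},{"dx":-0.35,"dy":-4.2,"dz":0,"wx":0,"wy":0,"wz":0,"claw":50},{"dx":0,"dy":0,"dz":0,"wx":0,"wy":0,"wz":0,"claw":50},{"dx":0,"dy":0,"dz":0,"wx":0,"wy":0,"wz":0,"claw":50}]'
python3 - <<'E'
from h import *
f=optics.grab_frame("wrist"); cv2.imwrite("pics/w12.png",f["frame"])
go(.4165,.326,.158,1.385)
E
```

```text
clock: 43.78
position: [0.5854, 0.2396, 0.0375]
tool_rot: [-3.139, 0.002, 1.384]
force: [-0.2, -1.2, 0.4]
grip_width: 0.0191
finger_force: 39.3
clock: 44.78
position: [0.502, 0.2489, 0.16]
tool_rot: [3.141, -0.001, 1.383]
force: [0.4, 0.0, -0.1]
grip_width: 0.0424
finger_force: 0.0
clock: 45.28
position: [0.4196, 0.258, 0.1599]
tool_rot: [3.141, -0.001, 1.384]
force: [0.4, -0.4, 0.5]
grip_width: 0.0429
finger_force: 0.0
shift cm [ 6.64 -1.61  0.17] turn [ 0.001 -0.001 -0.002]
```

View pics/w12.png

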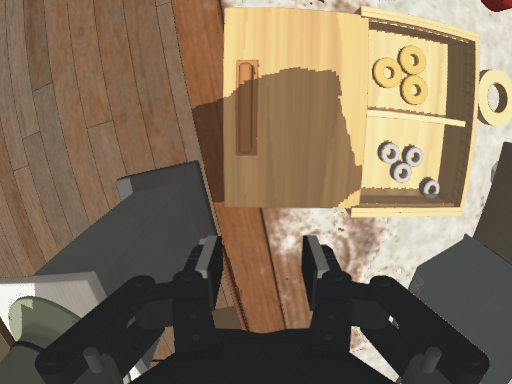

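All the rings are in: three gauges on the left and four bushes on the right, the last at (430,187). Now I close the lid.

```bash
python3 -m handwheel '[{"dx":3.35,"dy":-0.65,"dz":0,"wx":0,"wy":0,"wz":0,"claw":50},{"dx":3.35,"dy":-0.65,"dz":0,"wx":0,"wy":0,"wz":0,"claw":50},{"dx":0,"dy":0,"dz":4,"wx":0,"wy":0,"wz":0,"claw":50},{"dx":0,"dy":0,"dz":3,"wx":0,"wy":0,"wz":0,"claw":50},{"dx":0,"dy":0,"dz":2,"wx":0,"wy":0,"wz":0,"claw":50},{"dx":0,"dy":0,"dz":1,"wx":0,"wy":0,"wz":0,"claw":50},{"dx":0,"dy":0,"dz":0,"wx":0,"wy":0,"wz":0,"claw":10},{"dx":0,"dy":0,"dz":0,"wx":0,"wy":0,"wz":0,"claw":0}]' ;python3 -m handwheel '[{"dx":0,"dy":0,"dz":0,"wx":0,"wy":0,"wz":0,"claw":0},{"dx":0,"dy":0,"dz":0,"wx":0,"wy":0,"wz":0,"claw":0},{"dx":0,"dy":2,"dz":0,"wx":0,"wy":0,"wz":0,"claw":0},{"dx":0,"dy":2,"dz":0,"wx":0,"wy":0,"wz":0,"claw":0},{"dx":0,"dy":2,"dz":0,"wx":0,"wy":0,"wz":0,"claw":0},{"dx":0,"dy":2,"dz":0,"wx":0,"wy":0,"wz":0,"claw":0},{"dx":0,"dy":2,"dz":0,"wx":0,"wy":0,"wz":0,"claw":0},{"dx":0,"dy":0,"dz":0,"wx":0,"wy":0,"wz":0,"claw":0}]'
```

```text
clock: 46.32
position: [0.4194, 0.3259, 0.06]
tool_rot: [3.141, -0.001, 1.383]
force: [-0.9, -4.2, 3.9]
grip_width: 0.0089
finger_force: 43.1
clock: 47.32
position: [0.5186, 0.3059, 0.06]
tool_rot: [3.14, 0.0, 1.382]
force: [-0.8, -8.3, 11.2]
grip_width: 0.0093
finger_force: 44.3
```

```bash
python3 -m handwheel '[{"dx":0,"dy":1,"dz":0,"wx":0,"wy":0,"wz":0,"claw":0},{"dx":0,"dy":0.4,"dz":0,"wx":0,"wy":0,"wz":0,"claw":0},{"dx":0,"dy":0.2,"dz":0,"wx":0,"wy":0,"wz":0,"claw":0},{"dx":0,"dy":0,"dz":0,"wx":0,"wy":0,"wz":0,"claw":0}]'
```

```text
clock: 47.82
position: [0.5322, 0.3031, 0.06]
tool_rot: [-3.14, 0.001, 1.383]
force: [-7.2, -9.9, 16.2]
grip_width: 0.0089
finger_force: 44.8
```

```bash
python3 -m handwheel '[{"dx":0,"dy":0.1,"dz":0,"wx":0,"wy":0,"wz":0,"claw":0},{"dx":0,"dy":0,"dz":0,"wx":0,"wy":0,"wz":0,"claw":20},{"dx":0,"dy":0,"dz":0,"wx":0,"wy":0,"wz":0,"claw":40},{"dx":0,"dy":0,"dz":0,"wx":0,"wy":0,"wz":0,"claw":40},{"dx":0,"dy":0,"dz":-4,"wx":0,"wy":0,"wz":0,"claw":40},{"dx":0,"dy":0,"dz":-5,"wx":0,"wy":0,"wz":0,"claw":40},{"dx":0,"dy":0,"dz":-5,"wx":0,"wy":0,"wz":0,"claw":40},{"dx":0,"dy":0,"dz":0,"wx":0,"wy":0,"wz":0,"claw":40}]'
python3 - <<'E'
from h import *
f=optics.grab_frame("wrist"); cv2.imwrite("pics/w13.png",f["frame"])
print(*find("jar_1_mid","wrist",f,.068,.2),*find("lid_handle","wrist",f,.079,.2),sep="\n")
E
```

```text
clock: 48.82
position: [0.5351, 0.3047, 0.2028]
tool_rot: [3.138, -0.004, 1.384]
force: [1.0, -0.4, -1.3]
grip_width: 0.0342
finger_force: 0.0
(0.73, [377, 108, 52, 62], 2018, array([0.6791, 0.3254]))
(0.62, [239, 90, 123, 164], 18467, array([0.5704, 0.3161]))
```

View pics/w13.png

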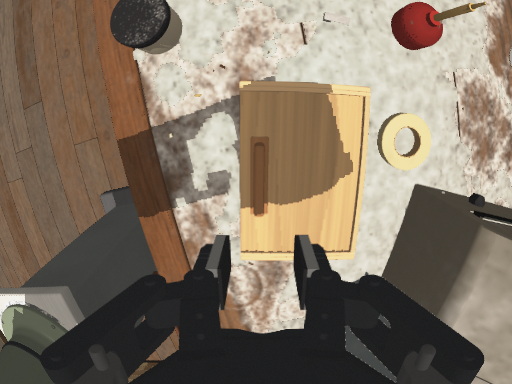

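The lid is shut flush with the front edge (col 240), the jar stands aside at (145,22), and the tape is in place.

```bash
python3 -c "
from workcell import job_done; print(job_done())"
```

```text
the job is handed in; nothing more can be done
None
```

I moved the one jar aside, sorted all five loose rings (bushes in the right compartment, gauges in the left), slid the lid fully shut, and handed the job in at about 49 s of the 210 s; no verdict came back.

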